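# Wipe loose chain links off the inspection plate

### The arm

A 7-joint arm with a two-finger parallel gripper is mounted at the origin on a cart in front of the work surface, level with it; the furniture and walls round the work are solid. World frame = base frame: x ahead of the robot, y to its left, z up, the work surface at z = 0. Lengths are in m, angles in rad, forces in N, time in s.
With the tool pointing down it reaches from about 0.4 to 0.875 m from the base axis. Payload 4.4 kg.
Tool frame: the origin (TCP) lies at the very end of the fingers, on their centre line; the grasp point (between the pads) lies 19 mm behind it; z points along the fingers, y is the line along which they close (so a half turn about z gives the same grasp; the last joint's range is limited). The gripper opens to 85 mm and grips with 20 to 120 N. Pads are 22 mm wide; open, the fingers measure 114 mm over their backs; the gripper's body (76 mm by 85 mm) begins 54 mm behind the grasp point. The pads swing forward as they close: fully open they stand 13 mm farther back than shut.
Start: joints at [1.046, 0.628, 0.038, 1.517, -0.027, 0.996, -0.02], TCP at [0.288, -0.583, 0.231] pointing down, gripper open.
Joint ranges: [-3.06, 3.06], [-0.37, 2.12], [-1.25, 1.32], [0.18, 2.47], [-1.1, 4.24], [0.23, 1.98], [-2.94, 2.94]. Speed limits (rad/s): [2.57, 2.57, 3.14, 3.14, 3.14, 3.14, 3.14].

### API

Orientations are given as a 3x3 rotation matrix whose columns are the frame's x, y, z axes.
In Python, from workcell import get_obs, eyes, arm gives the robot as it stands. The module is installed in compiled form; this text tells all that it offers.
- The arm moves only by the tool jog_arm, never from a script. Its argument "increments" is one flat list of numbers, 4 for each row, row after row: the shift along the tool's x, y, z in mm, then the turn about the tool's z in rad. A call has 1 to 8 rows; each row shifts and turns the commanded pose from where the row before left it, along the tool's axes as they then stand; what a row does not reach is not made up. A row lasts 1/12 s, in which the tool goes at most 41.7 mm and 7.16 degrees, less where a joint would pass 70% of its speed; a pose out of reach is approached as far as the arm can. A call with a gripper value outside its range is refused whole. "claw" is the opening, from 0 (shut) to 1 (fully open), set as the call begins (left out, the last holds). The fingers move at their own pace and stop on an object; the grip force is fixed at half the most. Time passes only in rows, so rows that do not move let the fingers close. It gives the time, the measured TCP pose, the force, the opening and the grip force at its end, in the units of the state.
- get_obs(): the state, without advancing time (a new reading comes with each control period).
- eyes.snapshot(name): name is "side" or "top"; returns the picture (480x640x3 uint8, red, green, blue); there is no depth.
- eyes.calibration(name): a dict with "intrinsics" (3x3 intrinsics, pixels), "R" (3x3) and "t" (3): a world point X has camera coordinates R X + t. Camera axes: x right, y down, z forward; pixel columns grow to the right and rows downward; lengths in m; the calibration is good to about 2 mm. A picture is of the moment at which its call begins. calibration takes no time and is no camera call.
- arm.close_job(): hands the job in; it is judged then, once.
Trained networks look in the newest picture that a camera, given by its name, has taken for a name from the list of things; names that differ only in an ending like _2 or _b are one class to them, and where a whole thing is asked for, a point or a joint stands for the part that bears it (a point fixed in the world has none). Each returns a list of dicts, best first, with "score" (0 to 1); they miss things now and then, are a little off and sometimes report something else, mostly with a low value. They report only what shows in the picture. A call takes as long as a camera call.
- eyes.masks_of(camera, thing): "mask" (480x640 bool, what is visible of it) and "extent" ([left, top, right, bottom] in pixels, round what is visible of it).
The state is a dict: "time_s": time; "q": joint angles; "joint_vel": joint speeds; "tau": joint torques, N m; "eef_pos": TCP position; "tool_rot": TCP orientation; "contact_force": force on the tool from outside, world axes, zero at the start; "moment": the same for the moment, N m; "grip_width": finger opening in m; "finger_force": force on a finger pad.
Only numpy, scipy, OpenCV 4.12 (cv2) and the standard library are available. Lean on these libraries where they do the work, as an engineer would, in place of code of your own. Each camera call takes 0.05 s, during which the arm holds its last target. There are 200 camera calls.

### The job

Pick up the scraper block with the orange grip and use it to wipe the two loose brass chain links off the raised aluminium plate into the blue tray at its end. Push the links only with the scraper, never with the gripper or arm, and finish with the scraper let go and standing upright on the plate.

Things in the scene. Friction and masses are not known exactly. Their poses are not given: they have to be found in the camera images.
- scraper_grip (a point): Scraper block standing on the table at the right, about 0.25 kg: black rubber-soled foot 30 (x) x 120 (y) x 25 mm high, on its middle an upright orange grip 24 (x) x 70 (y) mm, rising to 81 mm. Point: the grip's centre, 55 mm above the sole. Grip it across the 24 mm (along x). Same both ways round; either long side of the foot wipes.
- board: Grey board fixed to the table: aluminium plate 190 (x) x 150 mm (y), top 45 mm above the table, and a blue open tray at its +x, right-hand end. Origin under the plate's middle at table height; z up. Plate x -95 to 95, tray inside x 95 to 184, y -76 to 76 mm; tray floor 4, walls 30 mm above the table. Nothing stands between plate and tray: what is pushed over the edge drops in.
- link_1_center (a point): First loose brass chain link (a flat oval ring), 28 x 18 x 7 mm, 20 g, lying flat on the plate. This point is its centre. It lies within 28 mm of the plate's long middle line, between x = -10 and +60 mm of the board, turned any way.
- link_2_center (a point): Second loose brass chain link, the same, lying on the plate nearer to the tray. This point is its centre.

How it is judged:
By the outcome, as a careful person would: the job done as asked, in the order asked, and still so for the second after the job is handed in, with the robot touching nothing.
It also fails if it takes over 35 s, if anything falls off the work surface, if the arm or the gripper's body presses on something with over 40 N, if the wrist force passes 120 N, or if a joint passes its speed limit or range.

## Working session

There is one attempt and no reset: what is moved stays moved. The work goes in short steps, Python scripts to look and compute and a tool call to move; the robot and the scene stay as the last step left them, time stands still between calls to the robot, and variables do not carry over. Pictures are saved under pics/ and viewed, at most 10 in all, crops included, and the job is handed in when it is done.

Besides the shell and the picture viewer there is one more tool, called after "Request:" as name(argument=value, ...), one argument or row to a line, values as JSON. jog_arm: Moves the arm, as the interface text tells. Its arguments: {"type":"object","properties":{"increments":{"type":"array","items":{"type":"number"}},"claw":{"type":"number"}},"required":["increments"]}

```bash
mkdir -p pics
cat > h.py <<'E'
import numpy as np, cv2
from workcell import get_obs, eyes, arm
def ray(cam,u,v,z):
    c=eyes.calibration(cam);K=np.array(c['intrinsics']);R=np.array(c['R']);t=np.array(c['t']).ravel()
    d=R.T@np.linalg.solve(K,[u,v,1]);o=-R.T@t
    return o+d*(z-o[2])/d[2]
def proj(cam,X):
    c=eyes.calibration(cam);p=np.array(c['intrinsics'])@(np.array(c['R'])@np.array(X)+np.array(c['t']).ravel());return p[:2]/p[2]
def snap(cam,name):
    im=eyes.snapshot(cam);cv2.imwrite(f'pics/{name}.png',cv2.cvtColor(im,cv2.COLOR_RGB2BGR));return im
E
python3 - <<'E'
from h import *
np.set_printoptions(precision=4,suppress=True)
o=get_obs();print(o['eef_pos'],o['tool_rot'],o['grip_width'],o['time_s'])
for cam in('top','side'):
    snap(cam,cam+'0')
    c=eyes.calibration(cam);print(cam,-np.array(c['R']).T@np.array(c['t']).ravel())
    for th in('scraper_grip','board','link_1_center'):
        for d in eyes.masks_of(cam,th)[:3]:
            m=d['mask'];ys,xs=np.nonzero(m);r=cv2.minAreaRect(np.c_[xs,ys].astype(np.float32))
            print(cam,th,round(d['score'],2),d['extent'],xs.mean(),ys.mean(),m.sum(),r)
            cv2.imwrite(f'pics/m_{cam}_{th}.png',m.astype(np.uint8)*255)
print(get_obs()['time_s'])
E
```

```text
[ 0.2876 -0.5822  0.2304] [[ 0.8966  0.4429 -0.0009]
 [ 0.4429 -0.8966  0.0017]
 [-0.     -0.0019 -1.    ]] 0.08542031222100396 0.0
top [ 0.3013 -0.1161  0.8944]
top scraper_grip 0.84 [383.7, 242.4, 454.9, 293.7] 419.4502958579882 266.3680473372781 1690 ((419.300048828125, 265.4000244140625), (71.55416870117188, 26.385601043701172), 26.56505012512207)
top board 0.57 [149.1, 178.8, 262.4, 361.9] 205.82014388489208 270.26945716154347 15290 ((205.38526916503906, 268.2622985839844), (100.94735717773438, 170.4788055419922), 5.19442892074585)
top link_1_center 0.58 [208.8, 228.5, 220.4, 244.7] 215.67549668874173 236.8476821192053 151 ((215.5, 236.5), (15.0, 11.0), 90.0)
side [0.2917 0.7023 0.4435]
side scraper_grip 0.63 [340.4, 194.4, 383.4, 244.0] 360.1751453488372 220.95712209302326 1376 ((356.87933349609375, 220.55169677734375), (39.52324295043945, 48.452083587646484), 66.80140686035156)
side scraper_grip 0.48 [317.0, 303.5, 334.5, 310.9] 324.99212598425197 307.0 127 ((325.5, 307.0), (8.0, 17.0), 90.0)
side board 0.85 [211.2, 267.7, 425.7, 378.6] 322.41527397260273 322.23952054794523 14600 ((316.42230224609375, 317.79534912109375), (204.91799926757812, 85.20435333251953), 14.743562698364258)
side link_1_center 0.64 [283.1, 289.9, 301.1, 297.9] 293.3131313131313 292.77777777777777 99 ((293.5, 293.0), (6.0, 15.0), 90.0)
0.4
```

View pics/top0.png

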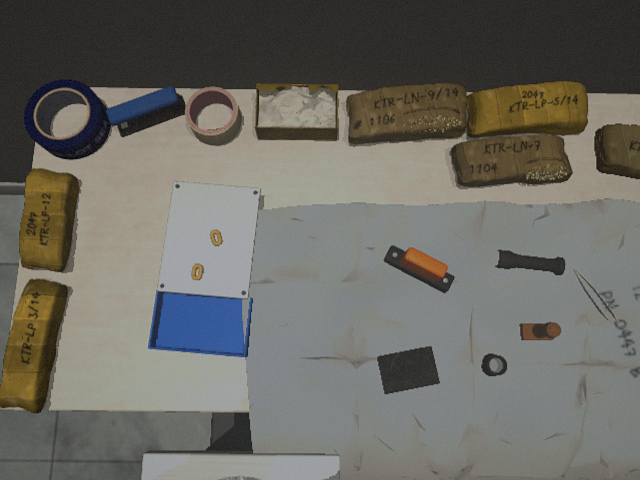

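View pics/side0.png

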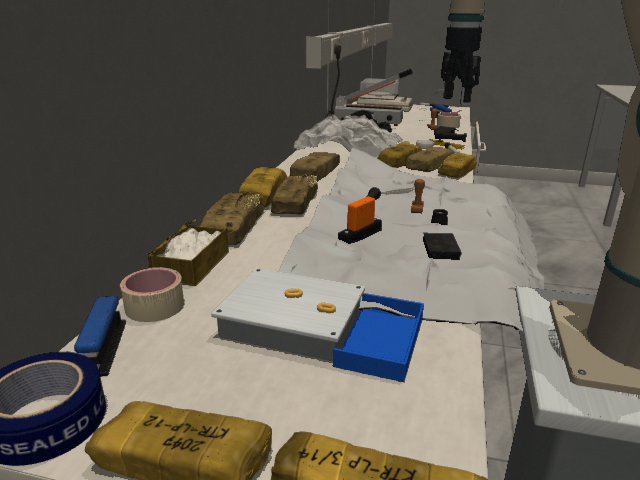

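The top view shows the plate at u 160–262, v 182–298, with the tray below it, nearest the robot. The links are at (216,237) and (197,271), and the scraper is at (419,266), turned about 27° in the image. The side view agrees. Next I'll compute the poses.

```bash
python3 - <<'E'
from h import *
np.set_printoptions(precision=4,suppress=True)
im=cv2.imread('pics/top0.png')
# plate: bright white segment
hsv=cv2.cvtColor(im,cv2.COLOR_BGR2HSV)
m=((hsv[...,1]<22)&(hsv[...,2]>185)).astype(np.uint8);m[:170]=0;m[310:]=0;m[:,:150]=0;m[:,275:]=0
m=cv2.morphologyEx(m,cv2.MORPH_OPEN,np.ones((3,3)));n,l,s,_=cv2.connectedComponentsWithStats(m);k=1+s[1:,4].argmax()
ys,xs=np.nonzero(l==k);P=np.array([ray('top',u,v,.045)[:2] for u,v in zip(xs,ys)],np.float32)
print('plate',cv2.minAreaRect(P),[ray('top',*c,.045)[:2] for c in((174,182),(262,188),(248,298),(158,291))])
b=((hsv[...,0]>95)&(hsv[...,0]<125)&(hsv[...,1]>120)).astype(np.uint8);b[:280]=0;b[:,:140]=0;b[:,270:]=0
ys,xs=np.nonzero(b);print('tray',cv2.minAreaRect(np.array([ray('top',u,v,.03)[:2] for u,v in zip(xs,ys)],np.float32)))
# links, orange on plate
o=((hsv[...,0]>8)&(hsv[...,0]<28)&(hsv[...,1]>100)).astype(np.uint8);o[:215]=0;o[290:]=0;o[:,:180]=0;o[:,240:]=0
n,l,s,c=cv2.connectedComponentsWithStats(o)
for k in range(1,n):
    if s[k,4]>20:
        ys,xs=np.nonzero(l==k);print('link',cv2.minAreaRect(np.array([ray('top',u,v,.05)[:2] for u,v in zip(xs,ys)],np.float32)))
# grip top orange at z=.081
o=((hsv[...,0]>5)&(hsv[...,0]<18)&(hsv[...,1]>150)&(hsv[...,2]>190)).astype(np.uint8);o[:235]=0;o[295:]=0;o[:,:380]=0;o[:,460:]=0
ys,xs=np.nonzero(o);print('griptop',cv2.minAreaRect(np.array([ray('top',u,v,.081)[:2] for u,v in zip(xs,ys)],np.float32)))
d=((hsv[...,2]<70)).astype(np.uint8);d[:235]=0;d[295:]=0;d[:,:375]=0;d[:,460:]=0
ys,xs=np.nonzero(d);print('foot',cv2.minAreaRect(np.array([ray('top',u,v,.02)[:2] for u,v in zip(xs,ys)],np.float32)))
E
python3 -c "
import cv2;a=cv2.imread('pics/top0.png')
cv2.imwrite('pics/c0.png',cv2.resize(a[170:370,140:470],None,fx=2.4,fy=2.4,interpolation=cv2.INTER_CUBIC))"
```

```text
Traceback (most recent call last):
ValueError: attempt to get argmax of an empty sequence
```

View pics/c0.png

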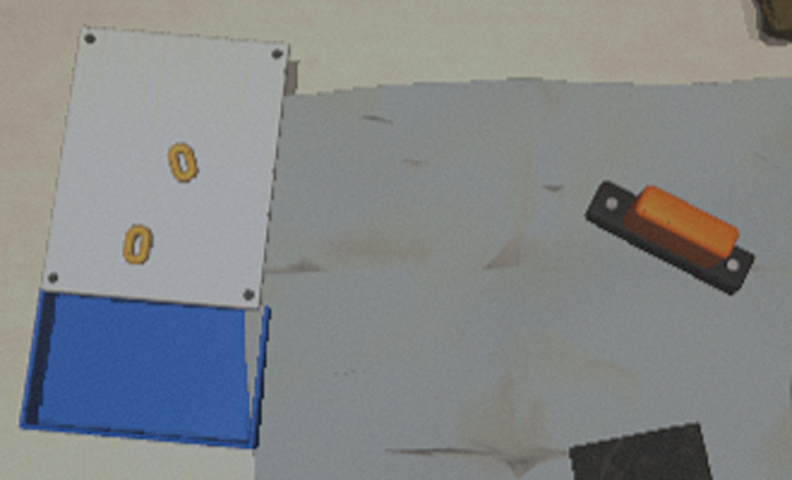

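The crop shows clean plate corners at (83,26), (289,44), (262,308) and (42,289). The links are at (183,162) and (137,244), and the foot screws at (611,203) and (733,265).

Run:
```python
from h import *
np.set_printoptions(precision=4,suppress=True)
f=lambda x,y,z:ray('top',x/2.4+140-.3,y/2.4+170-.3,z)[:2]
C=[f(*c,.045) for c in((83,26),(289,44),(262,308),(42,289))]
print('corners',C,[np.linalg.norm(C[i]-C[(i+1)%4]) for i in range(4)])
ctr=np.mean(C,0);bx=(C[3]+C[2]-C[0]-C[1]);bx/=np.linalg.norm(bx);by=(C[1]+C[2]-C[0]-C[3]);by/=np.linalg.norm(by)
print('board ctr',ctr,'bx',bx,'by',by,np.degrees(np.arctan2(bx[1],bx[0])),'edge',ctr+.095*bx, np.linalg.norm(ctr+.08*bx))
for p in((183,162),(137,244)):
    w=f(*p,.05);print('link',w,(w-ctr)@bx,(w-ctr)@by)
a,b=f(611,203,.025),f(733,265,.025);print('scr foot',(a+b)/2,np.linalg.norm(a-b),np.degrees(np.arctan2(*(b-a)[::-1])))
g=[f(*c,.081) for c in((648,184),(740,236),(729,260),(634,207))];print('griptop',np.mean(g,0),[np.linalg.norm(g[i]-g[(i+1)%4]) for i in range(4)],np.degrees(np.arctan2(*(g[1]-g[0])[::-1])),np.degrees(np.arctan2(*(g[2]-g[3])[::-1])))
S=eyes.masks_of('side','scraper_grip')[0]['mask'];ys,xs=np.nonzero(S);print(xs.min(),xs.max(),proj('side',[*np.mean(g,0),.055]),proj('side',[*((a+b)/2),.025]))
print(get_obs()['q'],get_obs()['time_s'])
```

```text
corners [array([0.5932, 0.1264]), array([ 0.5817, -0.0205]), array([ 0.3941, -0.0087]), array([0.4052, 0.1412])] [np.float64(0.14735366286018256), np.float64(0.1880073085499108), np.float64(0.15030315319093648), np.float64(0.18859374081548466)]
board ctr [0.4935 0.0596] bx [-0.9975  0.0711] by [-0.0763 -0.9971] 175.92370338461706 edge [0.3988 0.0664] 0.4188671552344313
link [0.4938 0.0492] -0.0009473553825516416 0.01040073432863143
link [0.4361 0.0775] 0.058563720398608125 -0.013429569981120715
scr foot [ 0.4518 -0.2922] 0.09497345922272152 -117.06064070854084
griptop [ 0.4504 -0.2916] [np.float64(0.06882260158963607), np.float64(0.017873033755468108), np.float64(0.0705584834496852), np.float64(0.018416828119664823)] -119.86251889177728 -119.39912652299668
338 381 [362.2319 212.5209] [361.0126 225.6917]
[ 1.0462  0.6285  0.0385  1.5175 -0.027   0.9963 -0.02  ] 0.45
```

Request:
jog_arm(
  increments=[33,-22,0,0,33,-22,0,0,33,-22,0,0,33,-22,0,0,33,-22,0,0,33,-22,0,0,33,-22,0,0,33,-22,0,0],
  claw=1,
)

```text
time_s: 1.12
eef_pos: [0.4474, -0.3063, 0.2316]
tool_rot: [[0.897, 0.443, 0.0], [0.443, -0.897, -0.0], [0.0, 0.0, -1.0]]
contact_force: [0.7, 0.4, 0.6]
grip_width: 0.0852
finger_force: 0.0
```

Request:
jog_arm(
  increments=[0,0,10,-0.12,0,0,10,-0.12,0,0,10,-0.12,0,0,10,-0.12,0,0,10,-0.12,0,0,0,-0.023,0,0,0,0],
)

```text
time_s: 1.7
eef_pos: [0.4463, -0.3081, 0.1811]
tool_rot: [[0.472, 0.882, -0.001], [0.882, -0.472, 0.001], [0.0, -0.001, -1.0]]
contact_force: [-0.1, -0.0, 1.1]
grip_width: 0.0853
finger_force: 0.0
```

Run:
```python
from h import *
np.set_printoptions(precision=4,suppress=True)
snap('top','top1');snap('side','side1')
o=get_obs();print(o['eef_pos'],o['tool_rot'],o['q'],o['time_s'],o['contact_force'])
d=np.array([.451,-.292,.036])-o['eef_pos'];print('tool delta',np.array(o['tool_rot']).T@d*1000)
```

```text
[ 0.447  -0.3084  0.1819] [[ 0.4723  0.8814  0.0009]
 [ 0.8814 -0.4723 -0.0006]
 [-0.0001  0.001  -1.    ]] [ 0.6479  0.5411 -0.1419  1.8688  0.1086  0.738  -0.0463] 1.8 [ 0.166  -0.7667  0.7699]
tool delta [ 16.3959  -4.3569 145.9127]
```

Request:
jog_arm(
  increments=[16,-4,0,0,0,0,30,0,0,0,30,0,0,0,30,0,0,0,25,0,0,0,18,0,0,0,11,0,0,0,0,0],
)

```text
time_s: 2.47
eef_pos: [0.4499, -0.2916, 0.0359]
tool_rot: [[0.471, 0.882, -0.003], [0.882, -0.471, 0.001], [-0.0, -0.003, -1.0]]
contact_force: [0.1, -0.3, 0.8]
grip_width: 0.0852
finger_force: 0.0
```

Run:
```python
from h import *
a=snap('side','s2');b=snap('top','t2')
k=lambda i,y,x:cv2.resize(i[y:y+160,x:x+200],None,fx=2,fy=2)
cv2.imwrite('pics/c2.png',cv2.cvtColor(np.hstack([k(a,120,260),k(b,180,320)]),cv2.COLOR_RGB2BGR))
```

```text
(no output)
```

View pics/c2.png

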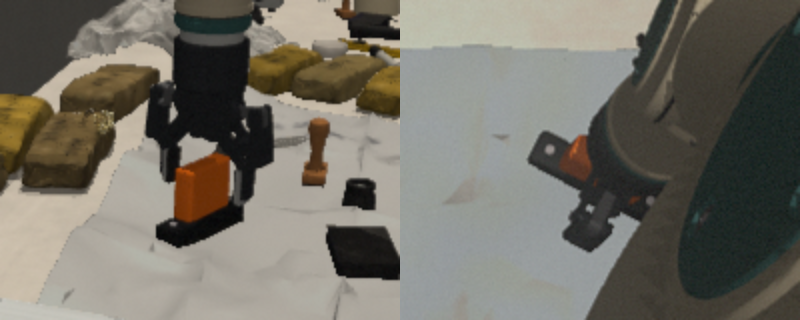

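The fingers straddle the orange grip: fingers at (165,150) and (250,150) in the crop, grip at (205,190). Closing now, then a short lift.

Request:
jog_arm(
  increments=[0,0,0,0,0,0,0,0,0,0,0,0,0,0,0,0,0,0,0,0,0,0,0,0,0,0,0,0,0,0,0,0],
  claw=0,
)

```text
time_s: 3.23
eef_pos: [0.4513, -0.2924, 0.0379]
tool_rot: [[0.47, 0.883, 0.001], [0.883, -0.47, -0.001], [0.0, 0.002, -1.0]]
contact_force: [-0.4, -0.0, 5.8]
grip_width: 0.0236
finger_force: 62.5
```

Request:
jog_arm(
  increments=[0,0,0,0,0,0,-10,0,0,0,-25,0,0,0,-30,0,0,0,-30,0,0,0,-25,0,0,0,0,0],
)

```text
time_s: 3.82
eef_pos: [0.4528, -0.2934, 0.162]
tool_rot: [[0.47, 0.883, 0.007], [0.883, -0.47, -0.004], [-0.0, 0.008, -1.0]]
contact_force: [1.6, -0.2, -2.2]
grip_width: 0.0234
finger_force: 61.5
```

Run:
```python
from h import *
np.set_printoptions(precision=4,suppress=True)
a=snap('side','s3');b=snap('top','t3')
k=lambda i,y,x:cv2.resize(i[y:y+200,x:x+200],None,fx=2,fy=2)
cv2.imwrite('pics/c3.png',cv2.cvtColor(np.hstack([k(a,60,260),k(b,180,320)]),cv2.COLOR_RGB2BGR))
o=get_obs();print(o['eef_pos'],o['tool_rot'],o['q'],o['time_s'],o['contact_force'])
c=np.array([.4935,.0596]);bx=np.array([-.9973,.0737]);t=np.r_[c-.048*bx,.16];print('target',t)
print(np.array(o['tool_rot']).T@(t-o['eef_pos'])*1000, np.degrees(np.arctan2(*np.array(o['tool_rot'])[[1,0],1])))
```

```text
[ 0.4504 -0.2921  0.1579] [[ 0.4698  0.8828  0.0006]
 [ 0.8828 -0.4698 -0.0005]
 [-0.0002  0.0008 -1.    ]] [ 0.6164  0.5681 -0.1389  1.907   0.12    0.6736 -0.0838] 3.9167 [-0.9198  0.2303 -3.5501]
target [0.5414 0.0561 0.16  ]
[350.0608 -83.2567  -2.217 ] -28.018704813690782
```

View pics/c3.png

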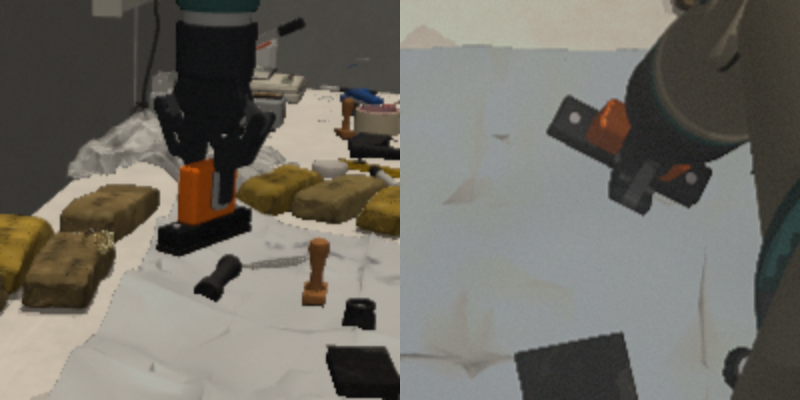

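The scraper is held level and clear of the table: sole at crop (205,240), fingers on the grip. Moving over behind the links.

Request:
jog_arm(
  increments=[20,-5,0,0,33,-8,0,0,37,-9,0,0,37,-9,0,0,37,-9,0,0,37,-9,0,0,37,-9,0,0,37,-9,0,0],
)

```text
time_s: 4.58
eef_pos: [0.519, -0.0161, 0.1554]
tool_rot: [[0.47, 0.883, -0.005], [0.883, -0.47, -0.0], [-0.002, -0.004, -1.0]]
contact_force: [0.1, -0.6, -3.0]
grip_width: 0.0232
finger_force: 61.4
```

Request:
jog_arm(
  increments=[37,-8,0,0,26,-6,0,0,12,-2,0,0,0,0,0,-0.104,0,0,0,-0.104,0,0,0,-0.104,0,0,0,-0.104,0,0,0,0],
)

```text
time_s: 5.25
eef_pos: [0.5401, 0.0548, 0.1555]
tool_rot: [[0.071, 0.997, -0.004], [0.997, -0.071, -0.001], [-0.001, -0.004, -1.0]]
contact_force: [0.2, -0.1, -3.0]
grip_width: 0.0235
finger_force: 61.5
```

```bash
cat > st.py <<'E'
from h import *
import sys
np.set_printoptions(precision=4,suppress=True)
def st(bxx,z):
    o=get_obs();print(o['eef_pos'],o['q'],o['time_s'],o['contact_force'],o['grip_width'])
    c=np.array([.4935,.0596]);bx=np.array([-.9973,.0737]);t=np.r_[c+bxx*bx,z]
    R=np.array(o['tool_rot']);print('delta',R.T@(t-o['eef_pos'])*1000,'yaw',np.degrees(np.arctan2(R[1,1],R[0,1])))
    by=np.array([-bx[1],bx[0]]);d=o['eef_pos'][:2]-c;print('board',d@bx,d@by)
E
python3 - <<'E'
from st import *
a=snap('side','s4');b=snap('top','t4')
st(-.048,.085)
k=lambda i,y,x:cv2.resize(i[y:y+240,x:x+200],None,fx=2,fy=2)
cv2.imwrite('pics/c4.png',cv2.cvtColor(np.hstack([k(a,160,210),k(b,140,130)]),cv2.COLOR_RGB2BGR))
E
```

```text
[0.5406 0.055  0.156 ] [-0.0078  0.5849 -0.2181  1.8857  0.1878  0.6938 -0.4128] 5.35 [-0.2501 -0.6484 -3.9746] 0.02352728376917734
delta [ 1.1584  0.8589 71.0014] yaw -4.401646420250478
board -0.04735391435320054 0.0011043933082307692
```

View pics/c4.png

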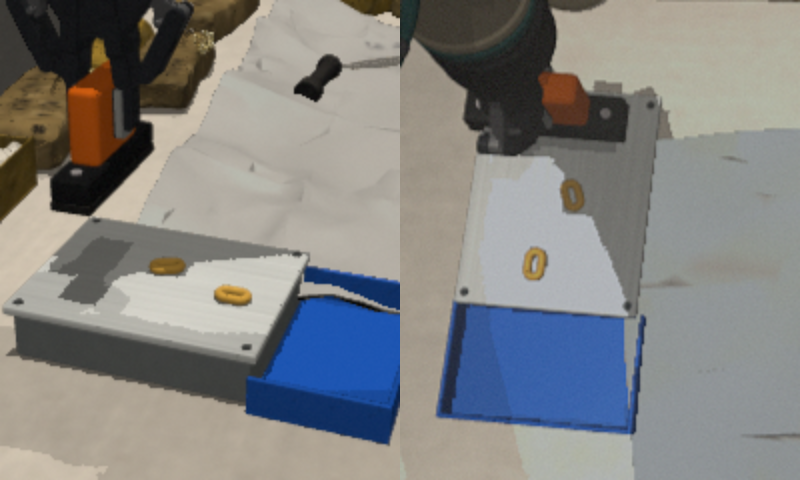

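The scraper hovers over the rear of the plate, with its foot edge parallel to the plate end and both links ahead of it (side crop (168,265), (232,295)). Lowering now.

Request:
jog_arm(
  increments=[1,0,15,0,0,0,25,0,0,0,18,0,0,0,8,0,0,0,3,0,0,0,0,0],
)

```text
time_s: 5.85
eef_pos: [0.5415, 0.0568, 0.0877]
tool_rot: [[0.074, 0.997, -0.001], [0.997, -0.074, -0.0], [-0.0, -0.001, -1.0]]
contact_force: [-0.4, 0.8, -3.0]
grip_width: 0.0234
finger_force: 61.3
```

Request:
jog_arm(
  increments=[0,0,2,0,0,0,0,0],
)

```text
time_s: 6.02
eef_pos: [0.5425, 0.057, 0.087]
tool_rot: [[0.073, 0.997, 0.002], [0.997, -0.073, 0.0], [0.0, 0.002, -1.0]]
contact_force: [0.6, -0.8, -3.4]
grip_width: 0.023
finger_force: 61.4
```

Request:
jog_arm(
  increments=[0,0,1,0,0,0,0,0],
)

```text
time_s: 6.18
eef_pos: [0.5423, 0.0569, 0.0859]
tool_rot: [[0.073, 0.997, 0.001], [0.997, -0.073, 0.0], [0.0, 0.001, -1.0]]
contact_force: [-0.5, 0.0, -3.2]
grip_width: 0.0232
finger_force: 61.4
```

Request:
jog_arm(
  increments=[0,0,2,0,0,0,0,0],
)

```text
time_s: 6.35
eef_pos: [0.5419, 0.0569, 0.0834]
tool_rot: [[0.073, 0.997, 0.0], [0.997, -0.073, 0.0], [0.0, 0.0, -1.0]]
contact_force: [0.7, 0.6, -3.2]
grip_width: 0.0236
finger_force: 61.4
```

Request:
jog_arm(
  increments=[0,0,1,0,0,0,0,0],
)

```text
time_s: 6.52
eef_pos: [0.5418, 0.0569, 0.0822]
tool_rot: [[0.073, 0.997, -0.0], [0.997, -0.073, -0.0], [-0.0, -0.0, -1.0]]
contact_force: [-0.3, -0.6, -3.4]
grip_width: 0.0233
finger_force: 61.4
```

Request:
jog_arm(
  increments=[0,0,1,0,0,0,0,0],
)

```text
time_s: 6.68
eef_pos: [0.5419, 0.057, 0.0815]
tool_rot: [[0.073, 0.997, 0.0], [0.997, -0.073, 0.0], [0.0, 0.0, -1.0]]
contact_force: [-0.4, 0.4, 0.1]
grip_width: 0.0232
finger_force: 61.7
```

Request:
jog_arm(
  increments=[0,0,1,0,0,0,0,0],
)

```text
time_s: 6.85
eef_pos: [0.542, 0.0569, 0.0815]
tool_rot: [[0.073, 0.997, 0.001], [0.997, -0.073, -0.0], [-0.0, 0.001, -1.0]]
contact_force: [-2.3, -0.5, 8.4]
grip_width: 0.0236
finger_force: 62.9
```

Request:
jog_arm(
  increments=[0,-4,0,0,0,-8,0,0,0,-10,0,0,0,-10,0,0,0,-10,0,0,0,-10,0,0,0,-10,0,0,0,-8,0,0],
)

```text
time_s: 7.52
eef_pos: [0.4744, 0.0627, 0.0816]
tool_rot: [[0.073, 0.997, 0.007], [0.997, -0.073, 0.001], [0.002, 0.007, -1.0]]
contact_force: [4.7, 0.6, 5.2]
grip_width: 0.0233
finger_force: 62.8
```

Run:
```python
from st import *
a=snap('side','s5');b=snap('top','t5')
st(.082,.0815)
k=lambda i,y,x:cv2.resize(i[y:y+240,x:x+200],None,fx=2,fy=2)
cv2.imwrite('pics/c5.png',cv2.cvtColor(np.hstack([k(a,160,230),k(b,140,130)]),cv2.COLOR_RGB2BGR))
```

```text
[0.4727 0.0627 0.0815] [-0.0847  0.6387 -0.1544  2.1202  0.2403  0.3949 -0.5033] 7.6167 [ 1.4126 -0.1335  8.7987] 0.023301836250274988
delta [ -1.4804 -61.0328  -0.1897] yaw -4.133772091506617
board 0.020971370685310124 -0.0015793993001909454
```

View pics/c5.png

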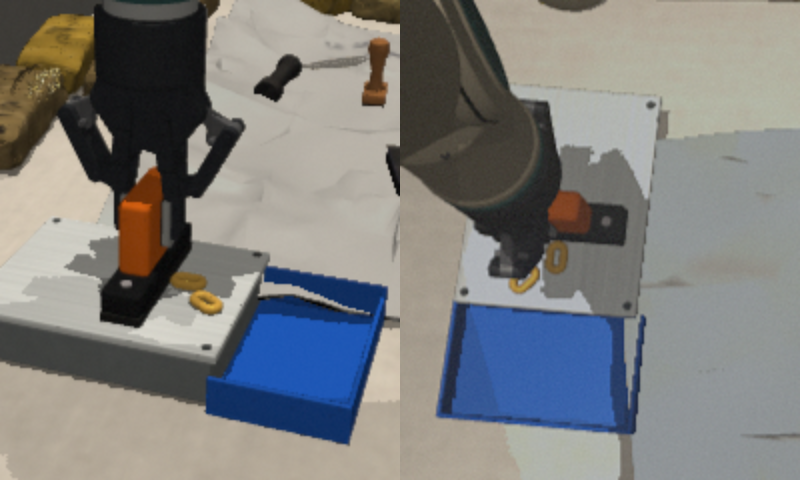

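Both links lie in front of the foot (side crop (188,282), (205,302)). I'll keep wiping and watch the joint margins.

Request:
jog_arm(
  increments=[0,-8,0,0,0,-10,0,0,0,-8,0,0,0,-4,0,0],
)

```text
time_s: 7.95
eef_pos: [0.4445, 0.065, 0.0816]
tool_rot: [[0.072, 0.997, 0.007], [0.997, -0.072, 0.002], [0.002, 0.007, -1.0]]
contact_force: [5.0, -0.6, 6.2]
grip_width: 0.0234
finger_force: 62.8
```

Run:
```python
from st import *
st(.083,.0815)
```

```text
[0.4445 0.065  0.0816] [-0.1104  0.6161 -0.1397  2.1952  0.2453  0.3374 -0.5286] 7.95 [ 5.036  -0.6116  6.1585] 0.02339347740560897
delta [ -1.7117 -33.7053  -0.1351] yaw -4.1524171183866665
board 0.0492994072649757 -0.001755548142905061
```

Request:
jog_arm(
  increments=[0,-6,0,0,0,-8,0,0,0,-8,0,0,0,-6,0,0,0,-3,0,0,0,0,0,0],
)

```text
time_s: 8.45
eef_pos: [0.4135, 0.0674, 0.0815]
tool_rot: [[0.072, 0.997, 0.006], [0.997, -0.072, 0.002], [0.002, 0.006, -1.0]]
contact_force: [3.4, 0.6, 9.7]
grip_width: 0.023
finger_force: 63.3
```

Run:
```python
from st import *
a=snap('side','s6');b=snap('top','t6')
st(.083,.0815)
k=lambda i,y,x:cv2.resize(i[y:y+240,x:x+200],None,fx=2,fy=2)
cv2.imwrite('pics/c6.png',cv2.cvtColor(np.hstack([k(a,160,250),k(b,140,130)]),cv2.COLOR_RGB2BGR))
```

```text
[0.4135 0.0674 0.0815] [-0.1407  0.5953 -0.1249  2.2724  0.2544  0.2801 -0.561 ] 8.55 [3.4847 1.5983 9.7603] 0.023635025919949874
delta [-1.8978 -2.6748 -0.0123] yaw -4.146002338267947
board 0.08033103456973212 -0.0019016390610720085
```

View pics/c6.png

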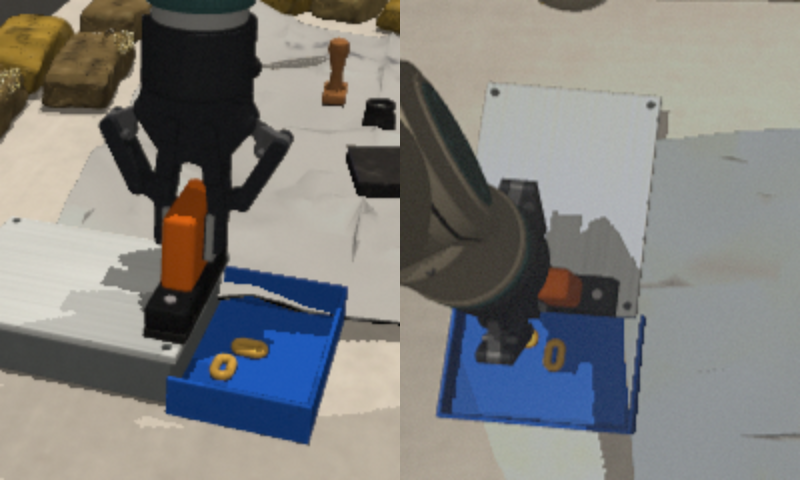

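Both links lie in the tray (side crop (222,367), (250,348)). Pulling back onto the plate before releasing.

Request:
jog_arm(
  increments=[0,4,0,0,0,10,0,0,0,14,0,0,0,14,0,0,0,14,0,0,0,8,0,0,0,0,0,0,0,0,-0.6,0],
)

```text
time_s: 9.22
eef_pos: [0.4608, 0.0612, 0.0812]
tool_rot: [[0.07, 0.997, -0.024], [0.998, -0.07, -0.005], [-0.007, -0.024, -1.0]]
contact_force: [-5.0, -0.7, 0.6]
grip_width: 0.0231
finger_force: 62.3
```

Request:
jog_arm(
  increments=[0,0,0,0,0,0,0,0],
)

```text
time_s: 9.38
eef_pos: [0.4723, 0.0617, 0.081]
tool_rot: [[0.073, 0.997, -0.004], [0.997, -0.073, -0.001], [-0.001, -0.004, -1.0]]
contact_force: [-5.0, 0.7, 7.3]
grip_width: 0.0233
finger_force: 62.8
```

Request:
jog_arm(
  increments=[0,0,-0.7,0,0,0,0,0,0,0,0,0],
)

```text
time_s: 9.63
eef_pos: [0.4757, 0.0619, 0.0814]
tool_rot: [[0.073, 0.997, 0.001], [0.997, -0.073, 0.0], [0.0, 0.001, -1.0]]
contact_force: [-0.8, -0.1, -3.3]
grip_width: 0.0233
finger_force: 61.6
```

Request:
jog_arm(
  increments=[0,0,0,0,0,0,0,0,0,0,0,0,0,0,0,0,0,0,0,0,0,0,0,0,0,0,0,0,0,0,0,0],
  claw=1,
)

```text
time_s: 10.3
eef_pos: [0.4751, 0.0618, 0.0817]
tool_rot: [[0.073, 0.997, 0.0], [0.997, -0.073, 0.0], [0.0, 0.0, -1.0]]
contact_force: [0.9, -0.0, 0.2]
grip_width: 0.0855
finger_force: 0.0
```

Request:
jog_arm(
  increments=[0,0,-5,0,0,0,-15,0,0,0,-25,0,0,0,-30,0,0,0,-30,0,0,0,-25,0,0,0,-10,0,0,0,0,0],
)

```text
time_s: 10.97
eef_pos: [0.4768, 0.0621, 0.2246]
tool_rot: [[0.073, 0.997, 0.006], [0.997, -0.073, 0.001], [0.001, 0.006, -1.0]]
contact_force: [0.3, 0.2, -0.2]
grip_width: 0.0853
finger_force: 0.0
```

Run:
```python
from st import *
a=snap('side','s7');b=snap('top','t7')
st(.083,.0815)
k=lambda i,y,x:cv2.resize(i[y:y+240,x:x+200],None,fx=2,fy=2)
cv2.imwrite('pics/c7.png',cv2.cvtColor(np.hstack([k(a,160,230),k(b,140,130)]),cv2.COLOR_RGB2BGR))
```

```text
[0.4748 0.0616 0.2217] [ 0.0004  0.4084 -0.2585  1.9872  0.1478  0.7632 -0.4179] 11.0667 [ 0.2039  0.6242 -0.1489] 0.08515293717102847
delta [ -0.578  -64.2932 140.1885] yaw -4.18943741160151
board 0.01877025547776851 -0.000636445304276769
```

View pics/c7.png

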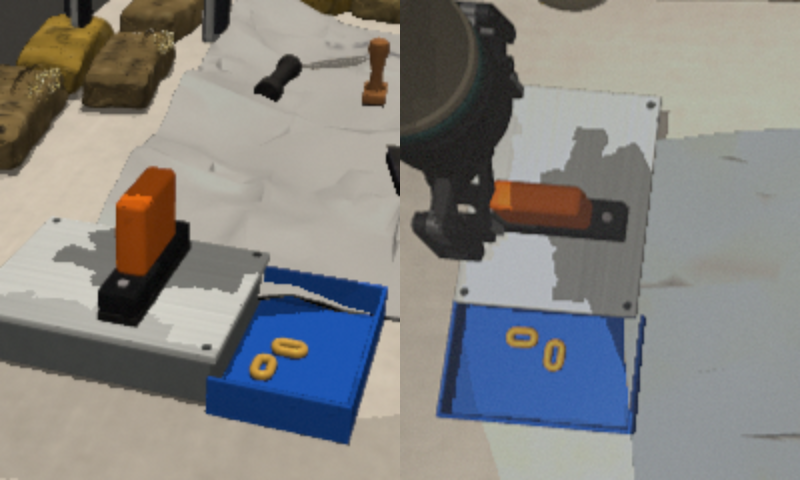

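The scraper stands upright and free on the plate, and both links lie flat in the tray (top crop (521,338), (554,355)). Handing in.

```bash
python3 -c "
from workcell import arm
print(arm.close_job())"
```

```text
the job is handed in; nothing more can be done
None
```

I wiped both chain links into the blue tray using only the scraper, let it go standing upright on the plate, and handed the job in at about 11 s; no verdict came back.

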